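# Unlock the gauge carriage by drawing both transport bolts

## Task

Get the bench gauge ready for use by releasing its carriage: draw both transport bolts, by their round upright black knobs, outwards away from the carriage, each one all the way to its end stop. Leave the small low range selector on the front of the gauge as it is set.

Things in the scene. Friction and masses are not known exactly. Their poses are not given: they have to be found in the camera images.
- gauge: Bench gauge, fixed: granite base 200 x 370 mm (x, y), top 45 mm over the table; grey carriage in its middle (100 x 70 mm, anvil top at 93 mm). Origin: centre of underside; x to the back, y along the long side to the left, z up; turned up to 26 deg. A bolt on each side of the carriage slides along y at x = 0 on a guide 44 mm wide (top at 57 mm), outer end stop 67 mm high. Rods enter the carriage.
- left_knob (a point): Centre of the left bolt's black knob head, 96 mm over the table: upright cylinder 28 mm across, 30 mm tall, on a 16 mm stem over a steel block 34 x 32 mm (x, y; top at 67 mm) that moves with it. Starts at gauge y = +0.088 to +0.108, slides outward (+y) to the end stop at y = +0.148. About 3 N moves it; it stays where left. Axes as the gauge's.
- right_knob (a point): The same on the right bolt, mirrored: centre of its black knob head, 96 mm over the table, 28 mm across, 30 mm tall. Starts at gauge y = -0.088 to -0.108, slides outward (-y) to the end stop at y = -0.148. About 3 N moves it; it stays where left. Axes as the gauge's.
- range_tab (a point): Centre of the top of the range selector, NOT to be moved: a low black tab, 16 x 20 x 12 mm (x, y, z), that slides along y in a short slot near the front edge of the gauge (gauge x = -0.078, y = -0.02 to +0.02), top 62 mm over the table. About 2 N moves it.

How it is judged (in metres and radians):
At the end, for the whole second after the job is handed in: Both bolts stand at their outer end stops (each knob 148 mm from the gauge's centre line, within 12 mm), and the range selector is within 12 mm of where it was at the start (y of left_knob in the frame of gauge above 0.136 m and y of right_knob in the frame of gauge below -0.136 m and distance of range_tab from where it was at the start of the episode below 0.012 m); the robot touches nothing.
It fails at once if the range selector is moved by more than 12 mm (distance of range_tab from where it was at the start of the episode above 0.012 m).
It also fails if it takes over 38 s, if anything falls off the work surface, if the arm or the gripper's body presses on something with over 40 N, if the wrist force passes 120 N, or if a joint passes its speed limit or range.

## Robot

A 6-joint arm with a two-finger parallel gripper is mounted at the origin on the work surface. World frame = base frame: x ahead of the robot, y to its left, z up, the work surface at z = 0. Lengths are in mm, angles in rad, forces in N, time in s.
With the tool pointing down it reaches from about 350 to 975 mm from the base axis. Payload 7.1 kg.
Tool frame: the origin (TCP) lies midway between the tips of the shut fingers; the grasp point (between the pads) lies ctrl.grip_point_offset behind it (ctrl.grip_point_offset is the distance from the TCP to the grasp point, in mm); z points along the fingers, y is the line along which they close (so a half turn about z gives the same grasp; the last joint's range is limited). The gripper opens to 88 mm and grips with 3 to 60 N. Pads are 20 mm wide; open, the fingers measure 115 mm over their backs; the gripper's body (75 mm by 178 mm) begins 61 mm behind the grasp point.
Start: joints at [-1.254, 0.423, 1.63, -0, 1.089, -0.019], TCP at [205.97, -590.069, 222.675] pointing down, gripper open.
Joint ranges: [-3, 3], [-0.9, 2.11], [0.09, 2.58], [-1.31, 4.45], [0.11, 2.69], [-2.54, 2.54]. Speed limits (rad/s): [2.39, 2.39, 3.01, 3.14, 3.14, 3.14].

## Interface

Orientations are given as a rotation vector (axis times angle).
In Python, from workcell import ctrl, get_image, close_job, finder gives the robot as it stands.
- The arm moves only by the tool servo_tool, never from a script. Its argument "deltas" is a list of rows, each a list of 2 entries, a list of its own where there are three numbers: the shift along the tool's x, y, z in mm, then the turn, a rotation vector about the tool's x, y, z in rad. A call has 1 to 5 rows; each row is the pose to reach, as a shift and turn from the pose commanded when the call began, along the tool's axes at that moment; what a row does not reach only later rows make up. A row lasts 1/12 s, in which the tool goes at most 41.7 mm and 7.16 degrees, less where a joint would pass 70% of its speed; a pose out of reach is approached as far as the arm can. A call with a gripper value outside its range is refused whole. "grip" is the closure, from -1 (fully open) to 1 (shut), so that 0 is half open, set as the call begins (left out, the last holds). The fingers move at their own pace and stop on an object; the grip force is fixed at half the most. Time passes only in rows, so rows that repeat a pose let the fingers close. It gives the time, the measured TCP pose, the force, the opening and the grip force at its end, in the units of the state.
- ctrl.get_obs(): the state, without advancing time (a new reading comes with each control period).
- get_image(name): name is "scene" or "top" or "wrist"; returns a dict with "frame" (480x640x3 uint8, blue, green, red), "depth" (480x640 float32, mm along the optical axis (not along the pixel's ray), 0 where there is no reading), "K" (3x3 intrinsics, pixels), "dist" ([k1, k2, p1, p2, k3] as OpenCV has them; the pictures are not rectified), "pose" (4x4, takes a point from camera to world coordinates). Camera axes: x right, y down, z forward; pixel columns grow to the right and rows downward; lengths in mm; the calibration is good to about 2 mm. A picture is of the moment at which its call begins.
- close_job(): hands the job in; it is judged then, once.
Trained networks look in a picture, given as the dict that the camera call returned (one of the last four; its "shot" number tells which), for a name from the list of things; names that differ only in an ending like _2 or _b are one class to them, and where a whole thing is asked for, a point or a joint stands for the part that bears it (a point fixed in the world has none). Each returns a list of dicts, best first, with "score" (0 to 1); they miss things now and then, are a little off and sometimes report something else, mostly with a low value. They report only what shows in the picture. A call takes as long as a camera call.
- finder.search_frame(query, picture): "rect" ([centre column, centre row, width, height] as shares, 0 to 1, of the picture: columns of its width, rows of its height, round what is visible of it).
- finder.silhouettes(query, picture): "mask" (480x640 bool, what is visible of it) and "rect" ([centre column, centre row, width, height] as shares, 0 to 1, of the picture: columns of its width, rows of its height, round what is visible of it).
The state is a dict: "t": time; "qpos": joint angles; "qvel": joint speeds; "joint_torque": joint torques, N m; "ee_pos": TCP position; "orientation": TCP orientation; "ft_force": force on the tool from outside, world axes, zero at the start; "moment": the same for the moment, N m; "width": finger opening in mm; "grasp_force": force on a finger pad.
Only numpy, scipy, OpenCV 4.12 (cv2) and the standard library are available. Lean on these libraries where they do the work, as an engineer would, in place of code of your own. Each camera call takes 0.05 s, during which the arm holds its last target. There are 200 camera calls.

## Working session

There is one attempt and no reset: what is moved stays moved. The work goes in short steps, Python scripts to look and compute and a tool call to move; the robot and the scene stay as the last step left them, time stands still between calls to the robot, and variables do not carry over. Pictures are saved under pics/ and viewed, at most 10 in all, crops included, and the job is handed in when it is done.

Besides the shell and the picture viewer there is one more tool, called after "Emit:" by a JSON object that holds its "op" and its "data", one argument or row to a line. servo_tool: Moves the arm, as the interface text tells. Its arguments: {"type":"object","properties":{"deltas":{"type":"array","items":{"type":"array"}},"grip":{"type":"number"}},"required":["deltas"]}

```bash
mkdir -p pics
cat > h.py <<'E'
import numpy as np, cv2
from workcell import ctrl,get_image,close_job,finder
def world(p,mask):
    v,u=np.nonzero(mask&(p["depth"]>0)); d=p["depth"][v,u]
    n=cv2.undistortPoints(np.c_[u,v].astype(float)[:,None],p["K"],np.array(p["dist"]))[:,0]
    return (np.c_[n*d[:,None],d])@p["pose"][:3,:3].T+p["pose"][:3,3]
E
python3 - <<'E'
from h import *
o=ctrl.get_obs(); print(o["t"],o["ee_pos"],o["orientation"],o["width"],ctrl.grip_point_offset)
ims=[]
for c in("top","scene"):
    p=get_image(c); f=p["frame"].copy()
    for q in("gauge","left_knob","right_knob","range_tab"):
        for r in finder.silhouettes(q,p)[:3]:
            w=world(p,r["mask"]); 
            if len(w)<5: continue
            x,y,a,b=np.array(r["rect"])*[640,480,640,480]
            print(c,q,round(r["score"],2),np.round([x,y,a,b]),"med",np.median(w,0).round(),"top",np.percentile(w[:,2],95).round(), len(w))
            if r["score"]>.4: cv2.rectangle(f,(int(x-a/2),int(y-b/2)),(int(x+a/2),int(y+b/2)),(0,0,255),1); cv2.putText(f,q[:3],(int(x),int(y)),0,.4,(0,255,0))
            if q=="gauge":
                s=w[abs(w[:,2]-45)<4][:,:2].astype(np.float32); print(len(s),cv2.minAreaRect(s))
    cv2.imwrite(f"pics/{c}0.png",f)
E
```

```text
0.0 [ 205.80172715 -589.58892374  221.93714816] [-3.09601010e+00 -5.24780169e-01  3.83350176e-04] 87.71138784698392 18.700000000000003
top gauge 0.65 [412. 211. 276. 154.] med [559. -79.  46.] top 92.0 37817
23742 ((571.79150390625, -85.22810363769531), (369.8919677734375, 200.6147003173828), 88.71530151367188)
top left_knob 0.57 [359. 197.  57.  32.] med [569.   8.  69.] top 112.0 909
top right_knob 0.65 [474. 204.  59.  34.] med [ 567. -169.   70.] top 112.0 1062
top range_tab 0.55 [407. 262.  16.  12.] med [494. -76.  61.] top 63.0 218
scene gauge 0.66 [272. 369. 311. 222.] med [ 593. -142.   45.] top 92.0 37828
20077 ((573.9863891601562, -82.46109008789062), (373.3663330078125, 201.3994598388672), 88.64157104492188)
scene left_knob 0.73 [330. 292.  37.  49.] med [579.   5.  75.] top 111.0 1181
scene right_knob 0.67 [247. 374.  54.  61.] med [ 576. -180.   70.] top 111.0 1824
```

View pics/top0.png

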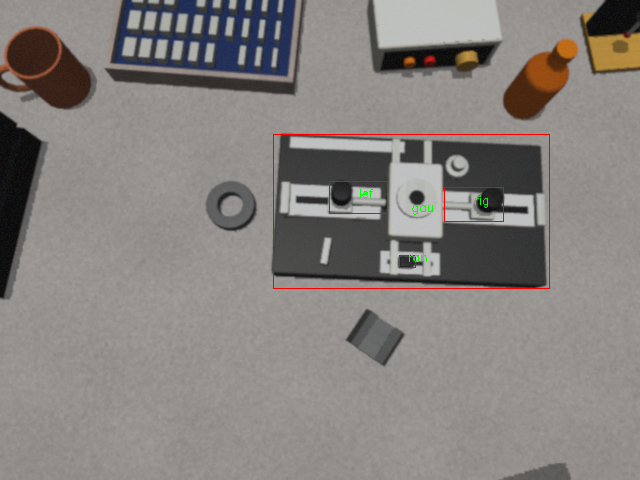

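View pics/scene0.png

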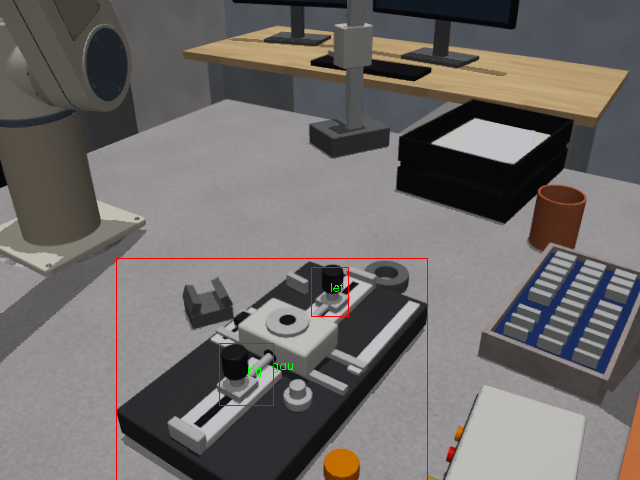

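The top view shows the gauge centred near (412,211), with the left knob head at (341,193), the right at (489,201) and the tab at (407,262). The scene view agrees. Next I'll get precise poses and the move to the right knob.

```bash
cat >> h.py <<'E'
from scipy.spatial.transform import Rotation as R
def rel(target,yaw):
    "shift & turn in tool axes to TCP target, tool down, tool x at heading yaw"
    o=ctrl.get_obs(); A=R.from_rotvec(o["orientation"])
    c,s=np.cos(yaw),np.sin(yaw)
    B=R.from_matrix(np.array([[c,s,0],[s,-c,0],[0,0,-1]]))
    return A.inv().apply(np.array(target)-o["ee_pos"]).round(1),(A.inv()*B).as_rotvec().round(3)
E
python3 - <<'E'
from h import *
K={}
for c in("top","scene"):
    p=get_image(c)
    for q in("left_knob","right_knob","range_tab"):
        r=finder.silhouettes(q,p)
        if not r: continue
        w=world(p,r[0]["mask"]); t=w[(w[:,2]>107)&(w[:,2]<116)] if 'knob' in q else w[abs(w[:,2]-62)<4]
        if len(t)<5: continue
        (x,y),rad=cv2.minEnclosingCircle(t[:,:2].astype(np.float32)); print(c,q,round(x),round(y),round(rad,1),t.mean(0).round(1),len(t))
        K.setdefault(q,[]).append(t[:,:2].mean(0))
L,Rr=[np.mean(K[q],0) for q in("left_knob","right_knob")]
d=L-Rr; yaw=np.arctan2(d[1],d[0]); u=d/np.linalg.norm(d); print(L,Rr,"yaw",yaw,u)
C=np.array([573,-84.]); print("along",(L-C)@u,(Rr-C)@u)
print(rel([*Rr,160],yaw))
E
```

```text
top left_knob 572 12 13.6 [572.2  12.2 111.1] 347
top right_knob 570 -177 13.9 [ 568.8 -176.2  111.1] 381
top range_tab 493 -77 11.3 [493.4 -76.6  61.1] 180
scene left_knob 575 12 14.6 [576.3  11.  110.3] 230
scene right_knob 572 -176 14.5 [ 572.9 -177.   110.7] 410
scene range_tab 495 -75 10.9 [495.6 -76.1  60.6] 99
[574.24256323  11.58453104] [ 570.84901522 -176.6131392 ] yaw 1.5527664527946117 [0.0180289  0.99983747]
along 95.59139736586086 -92.63686632067439
(array([ 480.7, -270.1,   62.7]), array([-0.   , -0.   , -1.217]))
```

Emit:
{"op": "servo_tool", "data": {
  "deltas": [
    [[480,-270,60],[0,0,-1.217]],
    [[480,-270,60],[0,0,-1.217]],
    [[480,-270,60],[0,0,-1.217]],
    [[480,-270,60],[0,0,-1.217]],
    [[480,-270,60],[0,0,-1.217]]
  ],
  "grip": -1
}}

```text
t: 1.32
ee_pos: [343.8, -433.3, 200.1]
orientation: [2.782, 1.459, 0.0]
ft_force: [0.2, -1.1, -0.7]
width: 87.9
grasp_force: 0.0
```

```bash
python3 -c "
from h import *
print(rel([571,-177,150],1.55))"
```

```text
(array([340. ,  41.2,  50.1]), array([ 0.   ,  0.   , -0.584]))
```

Emit:
{"op": "servo_tool", "data": {
  "deltas": [
    [[340,41,50],[0,0,-0.584]],
    [[340,41,50],[0,0,-0.584]],
    [[340,41,50],[0,0,-0.584]],
    [[340,41,50],[0,0,-0.584]],
    [[340,41,50],[0,0,-0.584]]
  ]
}}

```text
t: 1.73
ee_pos: [481.5, -279.5, 170.0]
orientation: [2.243, 2.199, 0.0]
ft_force: [-0.5, -0.3, -0.4]
width: 87.5
grasp_force: 0.0
```

```bash
python3 -c "
from h import *
print(rel([571,-177,150],1.55))"
```

```text
(array([104.2,  87.4,  20. ]), array([0.   , 0.   , 0.001]))
```

Emit:
{"op": "servo_tool", "data": {
  "deltas": [
    [[100,85,15],[0,0,0]],
    [[100,85,15],[0,0,0]],
    [[100,85,15],[0,0,0]],
    [[100,85,15],[0,0,0]],
    [[100,85,15],[0,0,0]]
  ]
}}

```text
t: 2.15
ee_pos: [569.4, -181.2, 154.6]
orientation: [-2.246, -2.197, -0.0]
ft_force: [-0.4, -0.2, 0.1]
width: 88.0
grasp_force: 0.0
```

```bash
python3 -c "
from h import *
print(rel([571,-177,78],1.55))
p=get_image('wrist');cv2.imwrite('pics/w1.png',p['frame'])
for r in finder.silhouettes('right_knob',p)[:2]:
    w=world(p,r['mask']);t=w[(w[:,2]>106)&(w[:,2]<116)];print(r['score'],t.mean(0),len(t))"
```

```text
(array([ 4.2,  1.5, 76.6]), array([-0.   , -0.   , -0.001]))
0.93 [ 568.89516084 -174.45795327  110.93810804] 1249
```

View pics/w1.png

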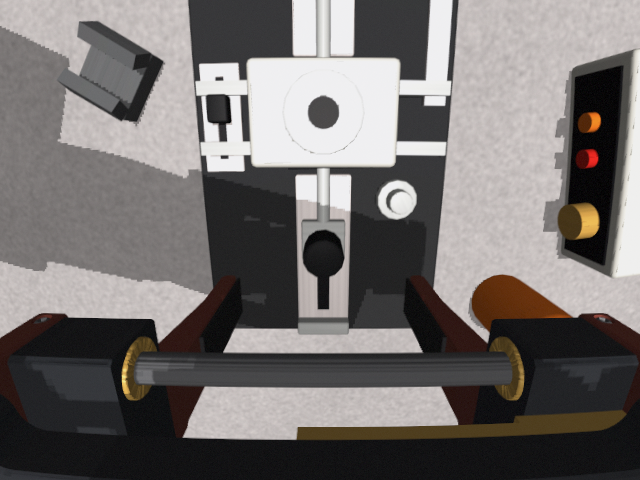

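The wrist view shows the knob at (323,253), centred between the fingers. I'll descend and grip.

Emit:
{"op": "servo_tool", "data": {
  "deltas": [
    [[5,0,38],[0,0,0]],
    [[5,0,76],[0,0,0]],
    [[5,0,76],[0,0,0]]
  ]
}}

```text
t: 2.5
ee_pos: [562.6, -178.4, 73.4]
orientation: [-2.246, -2.184, 0.008]
ft_force: [-1.6, 0.3, -0.1]
width: 87.6
grasp_force: 0.0
```

Emit:
{"op": "servo_tool", "data": {
  "deltas": [
    [[0,0,0],[0,0,0]],
    [[0,0,0],[0,0,0]],
    [[0,0,0],[0,0,0]],
    [[0,0,0],[0,0,0]],
    [[0,0,0],[0,0,0]]
  ],
  "grip": 1
}}

```text
t: 2.92
ee_pos: [569.1, -178.9, 80.9]
orientation: [2.249, 2.19, 0.002]
ft_force: [-0.2, -1.0, 0.4]
width: 57.9
grasp_force: 0.0
```

Emit:
{"op": "servo_tool", "data": {
  "deltas": [
    [[0,0,0],[0,0,0]],
    [[0,0,0],[0,0,0]],
    [[0,0,0],[0,0,0]],
    [[0,0,0],[0,0,0]],
    [[0,0,0],[0,0,0]]
  ]
}}

```text
t: 3.33
ee_pos: [569.9, -178.4, 79.2]
orientation: [2.248, 2.19, 0.004]
ft_force: [5.5, 0.4, -2.3]
width: 27.4
grasp_force: 30.0
```

Emit:
{"op": "servo_tool", "data": {
  "deltas": [
    [[0,0,0],[0,0,0]],
    [[0,0,0],[0,0,0]],
    [[0,0,0],[0,0,0]]
  ]
}}

```text
t: 3.58
ee_pos: [569.9, -178.4, 79.3]
orientation: [2.248, 2.191, 0.003]
ft_force: [5.5, -0.1, -2.6]
width: 27.8
grasp_force: 30.0
```

Emit:
{"op": "servo_tool", "data": {
  "deltas": [
    [[-12,0,0],[0,0,0]],
    [[-24,0,0],[0,0,0]],
    [[-36,0,0],[0,0,0]],
    [[-46,0,0],[0,0,0]],
    [[-46,0,0],[0,0,0]]
  ]
}}

```text
t: 4.0
ee_pos: [568.9, -226.0, 79.3]
orientation: [2.248, 2.189, 0.003]
ft_force: [5.9, -3.5, -2.7]
width: 27.6
grasp_force: 30.0
```

Emit:
{"op": "servo_tool", "data": {
  "deltas": [
    [[-4,0,0],[0,0,0]],
    [[-8,0,0],[0,0,0]],
    [[-10,0,0],[0,0,0]],
    [[-10,0,0],[0,0,0]]
  ]
}}

```text
t: 4.33
ee_pos: [568.7, -233.9, 79.2]
orientation: [2.249, 2.19, 0.005]
ft_force: [7.0, 4.1, -1.7]
width: 28.0
grasp_force: 30.0
```

Emit:
{"op": "servo_tool", "data": {
  "deltas": [
    [[-2,0,0],[0,0,0]],
    [[-4,0,0],[0,0,0]],
    [[-4,0,0],[0,0,0]]
  ]
}}

```text
t: 4.58
ee_pos: [568.6, -234.2, 79.2]
orientation: [-2.25, -2.189, -0.009]
ft_force: [9.9, 22.5, 1.9]
width: 27.2
grasp_force: 30.0
```

At the stop (22 N, and it no longer moves). I'll ease off, open and lift.

Emit:
{"op": "servo_tool", "data": {
  "deltas": [
    [[4,0,0],[0,0,0]],
    [[4,0,0],[0,0,0]],
    [[4,0,0],[0,0,0]],
    [[4,0,0],[0,0,0]],
    [[4,0,0],[0,0,0]]
  ],
  "grip": -1
}}

```text
t: 5.0
ee_pos: [566.4, -234.8, 78.9]
orientation: [-2.25, -2.192, 0.0]
ft_force: [0.1, -0.5, -0.0]
width: 57.2
grasp_force: 0.0
```

Emit:
{"op": "servo_tool", "data": {
  "deltas": [
    [[0,0,0],[0,0,0]],
    [[0,0,0],[0,0,0]],
    [[0,0,-35],[0,0,0]],
    [[0,0,-70],[0,0,0]],
    [[0,0,-75],[0,0,0]]
  ]
}}

```text
t: 5.42
ee_pos: [569.5, -235.8, 159.3]
orientation: [2.245, 2.187, 0.005]
ft_force: [1.6, -0.1, 0.2]
width: 86.8
grasp_force: 0.0
```

```bash
python3 -c "
from h import *
print(rel([574,11.5,152],1.55))
p=get_image('wrist')
for q in ('right_knob','left_knob'):
  for r in finder.silhouettes(q,p)[:2]:
    w=world(p,r['mask']);t=w[(w[:,2]>106)&(w[:,2]<116)];print(q,r['score'],t.mean(0),len(t))"
```

```text
(array([247.4,  -2.1,   6.6]), array([ 0.007,  0.003, -0.006]))
right_knob 0.71 [ 567.76719411 -229.88389287  110.91797238] 1199
```

Emit:
{"op": "servo_tool", "data": {
  "deltas": [
    [[40,0,0],[0,0,0]],
    [[80,0,0],[0,0,0]],
    [[120,0,0],[0,0,0]],
    [[160,0,0],[0,0,0]],
    [[200,0,0],[0,0,0]]
  ]
}}

```text
t: 5.98
ee_pos: [570.2, -32.8, 152.0]
orientation: [-2.249, -2.19, 0.003]
ft_force: [-0.3, 0.1, -0.1]
width: 87.7
grasp_force: 0.0
```

Emit:
{"op": "servo_tool", "data": {
  "deltas": [
    [[46,0,0],[0,0,0]],
    [[46,0,0],[0,0,0]],
    [[46,0,0],[0,0,0]]
  ]
}}

```text
t: 6.23
ee_pos: [571.8, 13.8, 152.3]
orientation: [-2.244, -2.195, 0.003]
ft_force: [0.7, -0.1, 0.3]
width: 87.6
grasp_force: 0.0
```

```bash
python3 -c "
from h import *
p=get_image('wrist');cv2.imwrite('pics/w2.png',p['frame'])
print(rel([574,11.5,78],1.55))
for q in ('left_knob',):
  for r in finder.silhouettes(q,p)[:2]:
    w=world(p,r['mask']);t=w[(w[:,2]>106)&(w[:,2]<116)];print(q,r['score'],t.mean(0),len(t))"
```

```text
(array([-0.6,  2.1, 74.5]), array([-0.003,  0.   , -0.003]))
left_knob 0.65 [573.07404458  15.05113889 110.84288078] 1268
```

View pics/w2.png

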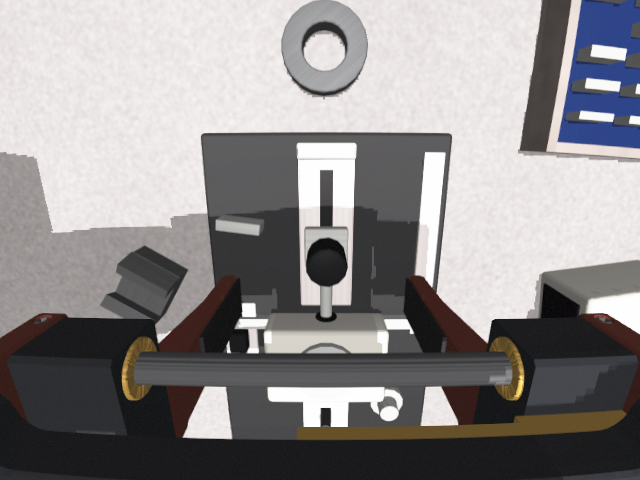

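The left knob is at (327,262), between the fingers and 2 mm off centre. I'll descend and grip.

Emit:
{"op": "servo_tool", "data": {
  "deltas": [
    [[0,2,38],[0,0,0]],
    [[0,2,74],[0,0,0]],
    [[0,2,74],[0,0,0]],
    [[0,2,74],[0,0,0]]
  ]
}}

```text
t: 6.67
ee_pos: [573.2, 9.9, 78.3]
orientation: [-2.25, -2.187, 0.006]
ft_force: [0.7, 0.0, 0.5]
width: 87.8
grasp_force: 0.0
```

Emit:
{"op": "servo_tool", "data": {
  "deltas": [
    [[0,0,0],[0,0,0]],
    [[0,0,0],[0,0,0]],
    [[0,0,0],[0,0,0]],
    [[0,0,0],[0,0,0]],
    [[0,0,0],[0,0,0]]
  ],
  "grip": 1
}}

```text
t: 7.08
ee_pos: [575.7, 11.5, 81.2]
orientation: [2.249, 2.191, 0.002]
ft_force: [-0.0, 1.4, 0.3]
width: 58.3
grasp_force: 0.0
```

Emit:
{"op": "servo_tool", "data": {
  "deltas": [
    [[0,0,0],[0,0,0]],
    [[0,0,0],[0,0,0]],
    [[0,0,0],[0,0,0]],
    [[0,0,0],[0,0,0]],
    [[0,0,0],[0,0,0]]
  ]
}}

```text
t: 7.5
ee_pos: [574.1, 11.6, 80.0]
orientation: [-2.249, -2.191, 0.002]
ft_force: [-3.9, 0.7, 2.7]
width: 27.2
grasp_force: 30.0
```

Emit:
{"op": "servo_tool", "data": {
  "deltas": [
    [[12,0,0],[0,0,0]],
    [[24,0,0],[0,0,0]],
    [[36,0,0],[0,0,0]],
    [[44,0,0],[0,0,0]],
    [[44,0,0],[0,0,0]]
  ]
}}

```text
t: 7.92
ee_pos: [575.2, 56.8, 79.9]
orientation: [-2.248, -2.192, 0.002]
ft_force: [-5.0, 2.3, 5.1]
width: 27.6
grasp_force: 30.0
```

Emit:
{"op": "servo_tool", "data": {
  "deltas": [
    [[3,0,0],[0,0,0]],
    [[6,0,0],[0,0,0]],
    [[8,0,0],[0,0,0]],
    [[8,0,0],[0,0,0]]
  ]
}}

```text
t: 8.25
ee_pos: [575.2, 62.7, 79.9]
orientation: [-2.249, -2.193, 0.004]
ft_force: [-5.7, -5.2, 5.9]
width: 27.6
grasp_force: 30.0
```

Emit:
{"op": "servo_tool", "data": {
  "deltas": [
    [[2,0,0],[0,0,0]],
    [[3,0,0],[0,0,0]],
    [[3,0,0],[0,0,0]]
  ]
}}

```text
t: 8.5
ee_pos: [575.3, 63.0, 79.9]
orientation: [2.247, 2.193, -0.009]
ft_force: [-5.5, -20.1, 6.8]
width: 27.6
grasp_force: 30.0
```

The left bolt is at its stop too. I'll ease off, release and lift.

Emit:
{"op": "servo_tool", "data": {
  "deltas": [
    [[-3,0,0],[0,0,0]],
    [[-3,0,0],[0,0,0]],
    [[-3,0,0],[0,0,0]],
    [[-3,0,0],[0,0,0]],
    [[-3,0,0],[0,0,0]]
  ],
  "grip": -1
}}

```text
t: 8.92
ee_pos: [576.6, 63.9, 80.0]
orientation: [2.25, 2.193, 0.001]
ft_force: [0.1, -0.3, -0.7]
width: 57.5
grasp_force: 0.0
```

Emit:
{"op": "servo_tool", "data": {
  "deltas": [
    [[0,0,0],[0,0,0]],
    [[0,0,0],[0,0,0]],
    [[0,0,-35],[0,0,0]],
    [[0,0,-70],[0,0,0]],
    [[0,0,-105],[0,0,0]]
  ]
}}

```text
t: 9.33
ee_pos: [575.8, 63.6, 185.6]
orientation: [-2.249, -2.192, 0.002]
ft_force: [0.8, 0.5, 0.7]
width: 87.2
grasp_force: 0.0
```

Emit:
{"op": "servo_tool", "data": {
  "deltas": [
    [[0,0,-10],[0,0,0]],
    [[0,0,-10],[0,0,0]]
  ]
}}

```text
t: 9.5
ee_pos: [578.5, 63.9, 198.4]
orientation: [2.247, 2.19, 0.008]
ft_force: [-0.3, 0.2, 0.9]
width: 88.0
grasp_force: 0.0
```

Run:
```python
from h import *
for c in("scene","top"):
    p=get_image(c); cv2.imwrite(f"pics/{c}9.png",p["frame"])
    for q in("left_knob","right_knob","range_tab"):
        for r in finder.silhouettes(q,p)[:1]:
            w=world(p,r["mask"]); t=w[(w[:,2]>107)&(w[:,2]<116)] if 'knob' in q else w[abs(w[:,2]-62)<4]
            if len(t): print(c,q,r["score"],t.mean(0).round(1),len(t))
```

```text
scene left_knob 0.69 [577.1  61.8 110.3] 200
scene right_knob 0.88 [ 571.8 -232.2  110.2] 453
top right_knob 0.59 [ 567.8 -231.9  111.2] 381
top range_tab 0.53 [493.7 -76.7  61.1] 179
```

View pics/scene9.png

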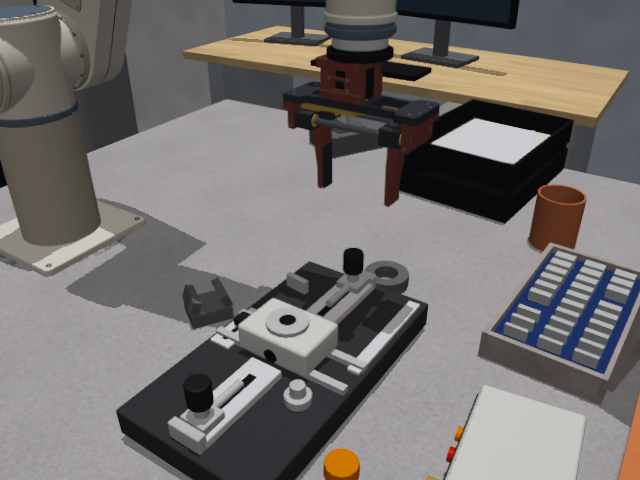

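The scene view shows both knobs at the outer ends, left at (353,262) and right at (199,392). They are 294 mm apart, against 296 mm with both at their stops. The tab hasn't moved and the gripper is clear.

```bash
python3 -c "
from h import *
print(close_job())"
```

```text
the job is handed in; nothing more can be done
None
```

I drew both transport bolts out to their end stops, left the range selector where it was, and handed the job in with the gripper clear; the hand-in gave no verdict.

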